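# Clear the iron core and hold the field probe in the coil

### The job

Set up the background field reading of the coil, before its leads go on: lift the iron core out of the upright coil and stand it upright on the empty pad in the row of cores on the low shelf, in line with the others and set down rather than dropped. Then take the field probe out of its stand and lower its rod straight down the middle of the coil's bore, never touching the coil with the probe, until the tip is half-way down the bore, and finish there still gripping the probe, upright, centred and steady. Do not knock over or shift the other cores or anything else on the bench.

Things in the scene. Friction and masses are not known exactly. Their poses are not given: they have to be found in the camera images.
- core: Soft-iron rod core, plain grey cylinder 20 mm in diameter, 130 mm long, about 0.32 kg; origin at the centre of its lower end, z along its axis upwards. It starts standing loosely in the bore of the coil (2 mm clearance all round, foot on the coil's base), the top 54 mm sticking out above the coil. This is the core to shelve.
- coil: Demonstration coil, upright and fixed to the bench: black base 130 x 100 x 12 mm (long side along its x, two small binding posts at its -x end, up to 30 mm high), on it a bobbin with square 84 mm flanges and a copper winding 72 mm across, its flat top 88 mm above the bench. A round vertical bore 24 mm in diameter runs down its centre from the top to the base (76 mm deep, closed below). Origin on the bench at the bore's axis, z up.
- coil_mouth (a point): Centre of the bore's mouth, level with the top of the coil, 88 mm above the bench.
- coil_mid (a point): Point on the bore's axis half-way down it, 38 mm below the mouth, 50 mm above the bench: where the probe's tip belongs.
- shelf: Low wooden shelf, fixed: board 90 mm deep (its x) and 240 mm long (its y), top 36 mm above the bench, with a strip 8 mm thick on its back (+x) edge, rising to 52 mm. Four round dark rubber pads of 40 mm diameter lie flush in one straight row along its y, centres 50 mm apart at y = -75, -25, 25 and 75 mm and x = 0. It may be left or right of the coil. Origin on the bench under the board's centre; its yaw is the row's.
- gap: The empty one of the four pads (any of the four), flush with the board top; origin at the pad's centre on the board, 36 mm above the bench.
- core_a: Soft-iron rod core, plain grey cylinder 20 mm in diameter, 130 mm long, about 0.32 kg; origin at the centre of its lower end, z along its axis upwards. Bystander: stands on one of the other pads of the shelf.
- core_b: Soft-iron rod core, plain grey cylinder 20 mm in diameter, 130 mm long, about 0.32 kg; origin at the centre of its lower end, z along its axis upwards. Bystander: stands on one of the other pads of the shelf.
- core_c: Soft-iron rod core, plain grey cylinder 20 mm in diameter, 130 mm long, about 0.32 kg; origin at the centre of its lower end, z along its axis upwards. Bystander: stands on one of the other pads of the shelf.
- probe: Wireless field probe, about 0.11 kg, 193 mm long, hanging upright in its stand: an aluminium rod 10 mm in diameter and 100 mm long below a white box handle (34 mm along its x, 24 mm along its y, from 100 to 190 mm above the tip, thin grey cap to 193). Origin at the tip of the rod (its lower end), z along the rod up to the handle. A good grip is across the 24 mm, about 155 mm above the tip.
- stand: Probe stand, fixed, same yaw as the probe: steel base 90 x 90 x 5 mm, a post at its +x side, and a cradle, 121 mm to its top, whose floor at 106 mm carries the underside of the probe's handle; the rod hangs through a 16 mm hole in that floor to 6 mm above the bench. The cradle's low walls leave about 2 mm round the handle, so the probe comes out straight up, after 115 mm of lift. Origin on the bench below the probe; on the other side of the coil from the shelf.
- beaker: Bystander: glass beaker 72 mm across, 95 mm high; origin under its centre.
- dish: Bystander: shut petri dish 92 mm across, 15 mm high; origin under its centre.
- slide_box: Bystander: wooden slide box 85 x 100 x 34 mm; origin under its centre.
- burner: Bystander: gas burner, foot 80 mm across, 142 mm high; origin under its centre.
- compass: Bystander: small brass compass 44 mm across, 10 mm high; origin under its centre.
- multimeter: Bystander: multimeter 160 x 80 mm, 46 mm high, lying flat; origin under its centre.

How it is judged (in metres and radians):
On the way:
1. the iron core from the coil stands upright on the empty pad of the shelf, let go (horizontal distance between core and gap below 0.008 m and angle between core's own z axis and vertical below 0.06 rad and z of core in the frame of gap between -0.004 and 0.004 m and linear speed of core below 0.02 m/s and contact force between the fingers and core below 0.1 N), for 0.2 s.
At the end, for the whole second after the job is handed in: Core upright on the empty pad, within 8 mm of its centre, let go, at rest; other cores upright within 12 mm of their places. Probe gripped (over 1 N), still, upright within 3.4 degrees, touching neither coil nor core, tip within 4 mm of the bore axis and 10 mm of half-way down (all of step 1 and distance of each of core_a, core_b, core_c from where it was at the start of the episode below 0.012 m and angle between each of core_a, core_b, core_c, probe's own z axis and vertical below 0.06 rad and horizontal distance between probe and coil_mid below 0.004 m and z of probe in the frame of coil_mid between -0.01 and 0.01 m and linear speed of probe below 0.01 m/s and contact force between the fingers and probe above 1 N and contact force between probe and coil below 0.1 N and contact force between probe and core below 0.1 N); the arm keeps its last pose, push and grip.
It fails at once if the probe touched the coil (more than 0.3 N) (contact force between probe and coil above 0.3 N).
It fails at once if the core was dropped (fell free faster than 0.45 m/s, about 10 mm) (linear speed of core above 0.45 m/s and contact force between the fingers and core below 0.05 N).
It fails at once if another core was knocked over or shifted by more than 12 mm (distance of any of core_a, core_b, core_c from where it was at the start of the episode above 0.012 m or angle between any of core_a, core_b, core_c's own z axis and vertical above 0.3 rad).
It fails at once if another thing on the bench was shifted by more than 25 mm or knocked over (distance of any of beaker, dish, slide_box, burner, compass, multimeter from where it was at the start of the episode above 0.025 m or angle between any of beaker, dish, slide_box, burner, compass, multimeter's own z axis and vertical above 0.4 rad).
It also fails if it takes over 64 s, if anything falls off the work surface, if the arm or the gripper's body presses on something with over 40 N, if the wrist force passes 120 N, or if a joint passes its speed limit or range.

### The arm

A 7-joint arm with a two-finger parallel gripper is mounted at the origin on the work surface. World frame = base frame: x ahead of the robot, y to its left, z up, the work surface at z = 0. Lengths are in m, angles in degrees, forces in N, time in s.
With the tool pointing down it reaches from about 0.425 to 0.875 m from the base axis. Payload 4.7 kg.
Tool frame: the origin (TCP) lies midway between the tips of the shut fingers; the grasp point (between the pads) lies env.grip_point_offset behind it (env.grip_point_offset is the distance from the TCP to the grasp point, in m); z points along the fingers, y is the line along which they close (so a half turn about z gives the same grasp; the last joint's range is limited). The gripper opens to 87 mm and grips with 3 to 60 N. Pads are 19 mm wide; open, the fingers measure 117 mm over their backs; the gripper's body (75 mm by 190 mm) begins 51 mm behind the grasp point.
Start: joints at [68.245, 18.392, -4.016, 83.108, 1.295, 78.541, -3.26], TCP at [0.249, -0.6, 0.223] pointing down, gripper open.
Joint ranges: [-163.93, 163.93], [-17.29, 119.83], [-79.2, 71.16], [3.27, 140.29], [-89.18, 269.18], [5.43, 117.66], [-154.24, 154.24]. Speed limits (degrees/s): [147.25, 147.25, 180, 180, 180, 180, 180].

### API

Orientations are given as [roll, pitch, yaw] about the fixed x, y, z axes, in that order (R = Rz(yaw) Ry(pitch) Rx(roll)).
In Python, from cell import env gives the robot as it stands.
- The arm moves only by the shell command python3 -m creep 'ROWS' [FORCE]. ROWS is a JSON object of lists of equal length, an entry for each row: "translation": the shift along the tool's x, y, z in units of 0.08 m (1.0 is 0.08 m), a list of three; "turn": the turn, a rotation vector about the tool's x, y, z in units of 180 degrees (1.0 is 180 degrees), a list of three; "grip": the opening, from 0 (shut) to 1 (fully open). In form: {"translation": [[x, y, z], ...], "turn": [[ax, ay, az], ...], "grip": [grip, ...]}. A call has 1 to 5 rows; each row shifts and turns the commanded pose from where the row before left it, along the tool's axes as they then stand; what a row does not reach is not made up. A row lasts 1/8 s, in which the tool goes at most 62.5 mm and 10.7 degrees, less where a joint would pass 70% of its speed; a pose out of reach is approached as far as the arm can. A call with a number of a shift or a turn outside -1 to 1 is refused whole. A call with a gripper value outside its range is refused whole. The fingers move at their own pace and stop on an object; FORCE is the grip in N (left out, the last holds). Time passes only in rows, so rows that do not move let the fingers close. It gives the time, the measured TCP pose, the force, the opening and the grip force at its end, in the units of the state.
- env.get_obs(): the state, without advancing time (a new reading comes with each control period).
- env.read_camera(name): name is "side" or "top" or "wrist"; returns a dict with "frame" (400x640x3 uint8, red, green, blue), "z_map" (400x640 float32, m along the optical axis (not along the pixel's ray), 0 where there is no reading), "K" (3x3 intrinsics, pixels), "rvec" (rotation vector, rad) and "tvec" (3), from world to camera coordinates, as OpenCV has them. Camera axes: x right, y down, z forward; pixel columns grow to the right and rows downward; lengths in m; the calibration is good to about 2 mm. A picture is of the moment at which its call begins.
- env.sign_off(): hands the job in; it is judged then, once.
The state is a dict: "time_s": time; "qpos": joint angles; "joint_velocities": joint speeds; "effort": joint torques, N m; "tool_pos": TCP position; "tool_rot": TCP orientation; "force": force on the tool from outside, world axes, zero at the start; "wrist_torque": the same for the moment, N m; "grip_width": finger opening in m; "grasp_force": force on a finger pad.
Only numpy, scipy, OpenCV 4.12 (cv2) and the standard library are available. Lean on these libraries where they do the work, as an engineer would, in place of code of your own. Each camera call takes 0.05 s, during which the arm holds its last target. There are 200 camera calls.

## Working session

There is one attempt and no reset: what is moved stays moved. The work goes in short steps, Python scripts to look and compute and a shell command to move; the robot and the scene stay as the last step left them, time stands still between calls to the robot, and variables do not carry over. Pictures are saved under pics/ and viewed, at most 10 in all, crops included, and the job is handed in when it is done.

```bash
ls; mkdir -p pics
python3 - <<'E'
from cell import env
import cv2,numpy as np
print(env.get_obs(),env.grip_point_offset)
for n in ("top","side"):
    d=env.read_camera(n); np.savez(f"{n}0.npz",**d)
    cv2.imwrite(f"pics/{n}0.png",d["frame"][:,:,::-1])
    R=cv2.Rodrigues(d["rvec"])[0]; print(n,d["K"].tolist(),(-R.T@np.ravel(d["tvec"])).tolist(),R.tolist())
E
```

```text
pics
{'time_s': 0.0, 'qpos': array([68.24509826, 18.44076184, -4.0169163 , 83.171939  ,  1.29600821,
       78.54024899, -3.26155027]), 'joint_velocities': array([-0.02289417,  0.05196133, -0.07923835, -0.03877545,  0.01085928,
       -0.04913123,  0.08078665]), 'effort': array([-1.23070922e-04, -4.91283882e+01, -4.04255250e-01, -3.12524450e+01,
       -6.40663714e-02,  4.37274633e-02,  1.93941960e-04]), 'tool_pos': array([ 0.24916126, -0.59977753,  0.22146836]), 'tool_rot': array([-1.79892351e+02,  6.10462116e-03,  2.25645567e+01]), 'force': array([-0.27681253,  0.08046042, -0.76186907]), 'wrist_torque': array([ 0.02668058, -0.01395503,  0.02554303]), 'grasp_force': 0.0, 'grip_width': 0.08723701202324585} 0.0187
top [[441.6537907655944, 0.0, 325.2107787729917], [0.0, 441.6537907655944, 202.66267193463298], [0.0, 0.0, 1.0]] [0.4029781868837947, -0.01473558040204903, 1.0455906176594894] [[0.02923918171900397, -0.9994528997769533, -0.015458699163986622], [-0.9881176485079978, -0.026566053281700364, -0.1513861206321736], [0.1508926206261533, 0.019701419757810187, -0.9883538187815628]]
side [[383.0561255249987, 0.0, 319.64021710120096], [0.0, 383.0561255249987, 198.44121232068633], [0.0, 0.0, 1.0]] [0.21039839515534375, 0.5712598114181315, 0.9027166252279233] [[-0.8781455350751315, -0.4781116740540148, -0.01642091230347245], [-0.36384431722295796, 0.6897702460697392, -0.6259667087485165], [0.31060864774209096, -0.5437152147679499, -0.7796768774163253]]
```

View pics/top0.png

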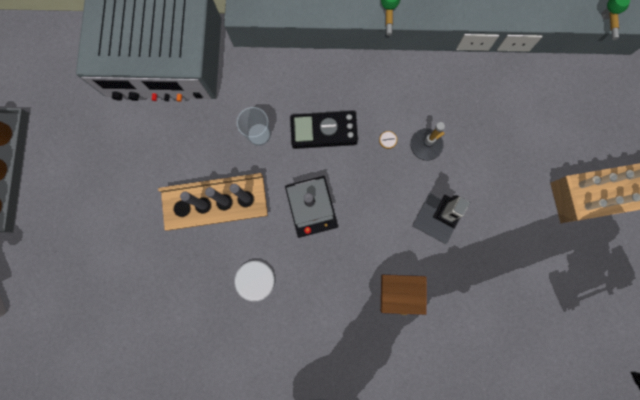

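View pics/side0.png

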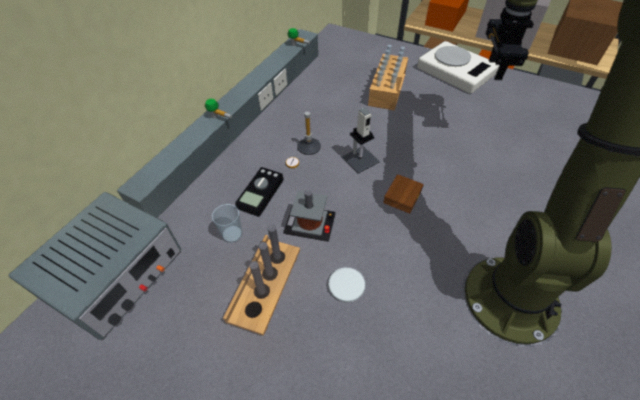

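Top view: shelf at left with four pads; the empty one is the +y end at (182,208), and the cores stand on the other three. Coil with core is at (310,205), probe stand at (450,210). The side view agrees (empty pad at (253,310)). Next I measure with depth and rays.

```bash
cat > h.py <<'E'
import cv2,numpy as np
def load(n): return dict(np.load(n+".npz"))
def cloud(d):
    z=d["z_map"];v,u=np.indices(z.shape);K=d["K"];R=cv2.Rodrigues(d["rvec"])[0]
    p=np.stack([(u-K[0,2])/K[0,0]*z,(v-K[1,2])/K[1,1]*z,z],-1)
    w=(p-np.ravel(d["tvec"]))@R; w[z==0]=np.nan; return w
def ray(d,uv,h):
    R=cv2.Rodrigues(d["rvec"])[0];K=d["K"];c=-R.T@np.ravel(d["tvec"])
    r=R.T@np.linalg.inv(K)@np.array([uv[0],uv[1],1.]);return c+r*(h-c[2])/r[2]
def blobs(d,w,lo,hi,box,mn=6):
    m=((w[...,2]>lo)&(w[...,2]<hi)&(w[...,0]>box[0])&(w[...,0]<box[1])&(w[...,1]>box[2])&(w[...,1]<box[3])).astype(np.uint8)
    n,l,s,c=cv2.connectedComponentsWithStats(m)
    for i in range(1,n):
        if s[i,4]>=mn:
            q=w[l==i]; r=cv2.minAreaRect(q[:,:2].astype(np.float32)*1000)
            print(s[i,4],"cen",c[i].round(1),"med",np.median(q,0).round(4),"mid",((q.min(0)+q.max(0))/2).round(4),"rect",np.round(r[0],1),np.round(r[1],1),round(r[2],1))
E
python3 - <<'E'
from h import *
for n in("top","side"):
    d=load(n+"0");w=cloud(d)
    print(n); B=(0.2,0.65,-0.1,0.45)
    print("core tops");blobs(d,w,.155,.175,B);print("coilcore");blobs(d,w,.133,.15,(.3,.5,-.1,.1))
    print("shelf");blobs(d,w,.030,.041,(.2,.6,.08,.45),100);print("strip");blobs(d,w,.045,.056,(.2,.6,.08,.45),20)
    print("flange");blobs(d,w,.083,.093,(.25,.55,-.1,.12),50)
    print("probe");blobs(d,w,.19,.21,(.2,.6,-.5,-.1));print("cradle");blobs(d,w,.115,.127,(.2,.6,-.5,-.1))
    v,u=(208,182) if n=="top" else (310,253); print(w[v,u], w[300,320])
E
```

```text
top
core tops
87 cen [234.7 188.2] med [0.5623 0.1876 0.1648] mid [0.5631 0.1881 0.1617] rect [563.  188.7] [19.4 18.7] 45.6
87 cen [210.3 191.6] med [0.5534 0.2371 0.1648] mid [0.5542 0.2381 0.1623] rect [554.2 237.6] [19.1 19. ] 55.5
88 cen [185.2 195.9] med [0.5436 0.2877 0.1651] mid [0.5443 0.289  0.1626] rect [544.3 288. ] [18.3 18.5] 52.0
coilcore
shelf
3207 cen [212.2 205.7] med [0.5401 0.269  0.0355] mid [0.5429 0.2643 0.0355] rect [549.2 264.4] [ 91.5 240.1] 10.0
strip
235 cen [188.1 185. ] med [0.5874 0.3239 0.0511] mid [0.5863 0.3149 0.0505] rect [589.5 314.9] [  9.4 154.2] 9.9
flange
648 cen [310.1 211. ] med [0.5304 0.0389 0.0871] mid [0.5263 0.0342 0.088 ] rect [536.1  34. ] [49.2 84. ] 15.7
probe
214 cen [460.7 206.3] med [ 0.5328 -0.2599  0.1972] mid [ 0.5327 -0.2608  0.1956] rect [ 533.1 -261.1] [23.6 33.7] 61.5
cradle
146 cen [446.6 213.3] med [ 0.5245 -0.2515  0.1193] mid [ 0.5329 -0.2539  0.121 ] rect [ 532.5 -260.7] [38.1 47. ] 63.3
[0.53549513 0.33681005 0.03723689] [ 0.33413212  0.01152045 -0.00055688]
side
core tops
68 cen [271.4 228.9] med [0.5601 0.1891 0.16
[... 277 characters left out ...]
 19.4] 67.9
coilcore
shelf
2724 cen [263.1 292. ] med [0.5362 0.2987 0.0365] mid [0.5414 0.2631 0.0355] rect [546.2 262.3] [ 96.8 243.3] 7.8
strip
231 cen [236.7 293.9] med [0.5848 0.3262 0.052 ] mid [0.5855 0.3225 0.0504] rect [586.7 322.5] [ 10.1 135.3] 10.1
flange
395 cen [315.5 208.2] med [0.5291 0.0414 0.0884] mid [0.5245 0.0329 0.0878] rect [535.4  32.8] [52.4 85.7] 15.9
probe
84 cen [364.3 112.2] med [ 0.5297 -0.2587  0.1986] mid [ 0.5304 -0.2632  0.1965] rect [ 529.7 -261.4] [26.  31.7] 63.1
cradle
94 cen [362.4 134.2] med [ 0.5222 -0.2527  0.1209] mid [ 0.5301 -0.2539  0.121 ] rect [ 530.6 -261.4] [38.  46.7] 63.3
[0.53289532 0.33697358 0.03729862] [0.41333078 0.22756342 0.00310608]
```

```bash
python3 - <<'E'
from h import *
a=load("top0")["frame"][120:260,150:330,::-1]; a=cv2.resize(a,None,fx=4,fy=4)
cv2.imwrite("pics/c1.png",a)
a=load("side0")["frame"][90:250,290:410,::-1]; b=load("top0")["frame"][170:250,400:500,::-1]
cv2.imwrite("pics/c2.png",np.hstack([cv2.resize(a,(450,600)),cv2.resize(b,(350,280)) if 0 else cv2.copyMakeBorder(cv2.resize(b,(350,280)),0,320,0,0,cv2.BORDER_CONSTANT)]))
E
python3 - <<'E'
from h import *
for n in("top","side"):
    d=load(n+"0");w=cloud(d)
    print(n,"coilcore");blobs(d,w,.136,.15,(.45,.65,-.1,.1))
    print("strip all");blobs(d,w,.047,.056,(.5,.65,.1,.45),3)
    f=d["frame"].astype(int); uv=(182,208) if n=="top" else (253,310)
    m=((f.max(2)<70)&(abs(w[...,2]-.0365)<.004)).astype(np.uint8); k,l,s,c=cv2.connectedComponentsWithStats(m); i=l[uv[1],uv[0]]
    print("pad",i,s[i],ray(d,c[i],.036).round(4),w[l==i].mean(0).round(4) if i else f[uv[1],uv[0]])
    q=w[l==i];print((q.max(0)+q.min(0))/2, np.ptp(q,axis=0))
    # coil base edges
    blobs(d,w,.008,.016,(.4,.65,-.08,.13),50)
E
```

```text
top coilcore
72 cen [308.1 197.2] med [0.552  0.0393 0.1405] mid [0.5511 0.0385 0.1407] rect [551.6  39.2] [18.6 18.4] 20.8
strip all
384 cen [209.5 181.7] med [0.5963 0.2722 0.0512] mid [0.5973 0.2731 0.0515] rect [596.8 273. ] [  9.4 239.2] 9.9
10 cen [247.5 198.8] med [0.5576 0.181  0.0518] mid [0.5607 0.1849 0.0519] rect [559.  183.1] [ 5.6 17.8] 53.2
11 cen [225.7 202. ] med [0.5482 0.2299 0.052 ] mid [0.552  0.2344 0.0516] rect [550.2 232.4] [ 6.4 17.7] 53.4
12 cen [203.5 206.3] med [0.5384 0.282  0.052 ] mid [0.5397 0.2844 0.0515] rect [538.5 283.3] [ 3.3 15.5] 42.0
pad 47 [174 201  16  15 189] [0.5353 0.338  0.036 ] [0.5353 0.3381 0.0358]
[0.53571173 0.33864026 0.03628635] [0.03328049 0.03618423 0.00750569]
587 cen [314.7 213.5] med [0.5127 0.0262 0.0112] mid [0.553  0.0387 0.012 ] rect [552.9  38.7] [129.5  99.4] 16.2
side coilcore
46 cen [307.8 192.9] med [0.5487 0.039  0.1423] mid [0.5497 0.0384 0.1408] rect [549.8  37.6] [19. 17.] 49.1
strip all
26 cen [264.6 238.2] med [0.6137 0.1638 0.0526] mid [0.6144 0.1636 0.0523] rect [614.3 163.7] [ 8.8 22. ] 13.1
44 cen [256. 255.] med [0.6043 0.2166 0.0522] mid [0.6044 0.2165 0.0512] rect [604.7 215.8] [ 8.2 40. ] 12.9
16 cen [277.4 255.1] med [0.5538 0.1917 0.0527] mid [0.559  0.1893 0.0519] rect [557.3 191.4] [18.9  7.7] 47.3
221 cen [236.7 293.5] med [0.5856 0.3259 0.0523] mid [0.5867 0.3213 0.0514] rect [586.9 321.2] [ 10.1 137.9] 10.1
13 cen [269.2 272.4] med [0.5452 0.243  0.0527] mid [0.5512 0.2405 0.0515] rect [549.4 242.6] [18.3  7.1] 32.0
15 cen [261.  290.9] med [0.5363 0.294  0.0531] mid [0.5403 0.2913 0.0527] rect [538.6 293. ] [16.8  6.2] 36.1
pad 46 [246 302  15  15 177] [0.5343 0.335  0.036 ] [0.534  0.3351 0.0368]
[0.53384128 0.33519419 0.03686394] [0.03490068 0.03640893 0.00675325]
438 cen [310.9 227.6] med [0.5194 0.0639 0.0124] mid [0.5467 0.0372 0.012 ] rect [550.3  38.2] [128.7 102.6] 15.9
```

View pics/c1.png

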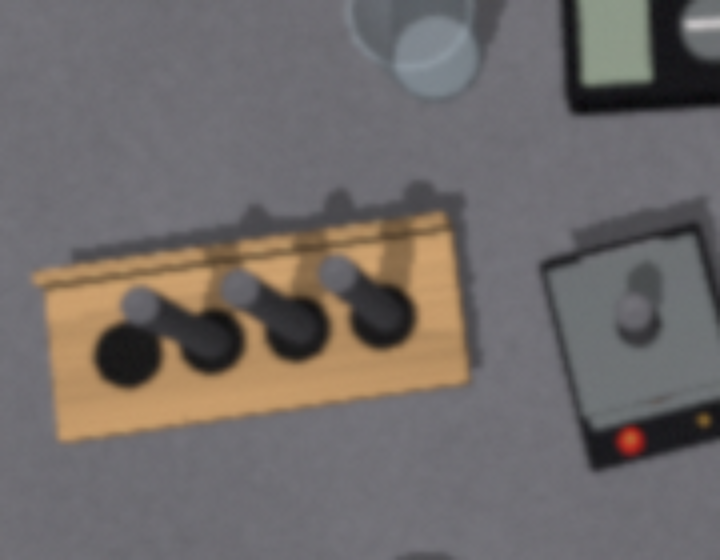

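View pics/c2.png

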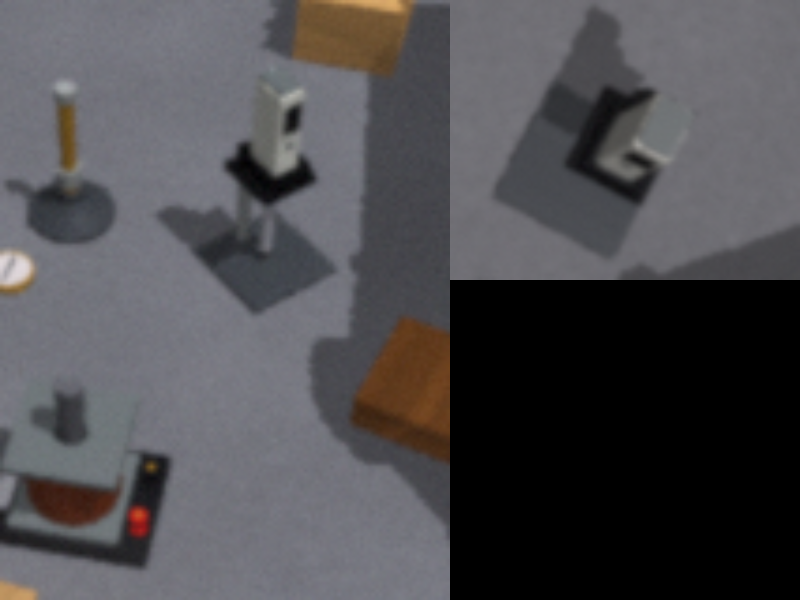

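```bash
cat >> h.py <<'E'
from scipy.spatial.transform import Rotation as Ro
def plan(target,yaw,n,pos=None,rot=None):
    """print n equal rows from the present pose to target (TCP, tool down)"""
    from cell import env
    o=env.get_obs()
    pos=np.array(o["tool_pos"] if pos is None else pos); R=Ro.from_euler("xyz",o["tool_rot"],degrees=True) if rot is None else rot
    G=Ro.from_euler("xyz",[180,0,yaw],degrees=True); rv=(R.inv()*G).as_rotvec()/n
    step=(np.array(target)-pos)/n
    for i in range(n):
        print((R.inv().apply(step)/.08).round(3).tolist(),(rv/np.pi).round(4).tolist()); R=R*Ro.from_rotvec(rv)
    return np.array(target),G
E
python3 - <<'E'
from h import *
p,r=plan((.41,-.25,.29),60,9); plan((.5512,.0387,.22),100,9,p,r)
E
```

```text
[0.393, -0.363, -0.094] [-0.0001, -0.0, -0.0231]
[0.418, -0.334, -0.095] [-0.0001, -0.0, -0.0231]
[0.441, -0.302, -0.095] [-0.0001, -0.0, -0.0231]
[0.462, -0.27, -0.095] [-0.0001, -0.0, -0.0231]
[0.48, -0.235, -0.095] [-0.0001, -0.0, -0.0231]
[0.496, -0.2, -0.095] [-0.0001, -0.0, -0.0231]
[0.509, -0.163, -0.095] [-0.0001, -0.0, -0.0231]
[0.52, -0.126, -0.095] [-0.0001, -0.0, -0.0231]
[0.527, -0.088, -0.095] [-0.0001, -0.0, -0.0231]
[0.445, -0.031, 0.097] [-0.0, 0.0, -0.0247]
[0.446, 0.004, 0.097] [-0.0, 0.0, -0.0247]
[0.445, 0.039, 0.097] [-0.0, 0.0, -0.0247]
[0.44, 0.073, 0.097] [-0.0, 0.0, -0.0247]
[0.433, 0.107, 0.097] [-0.0, 0.0, -0.0247]
[0.424, 0.14, 0.097] [-0.0, 0.0, -0.0247]
[0.412, 0.172, 0.097] [-0.0, 0.0, -0.0247]
[0.397, 0.204, 0.097] [-0.0, 0.0, -0.0247]
[0.38, 0.234, 0.097] [-0.0, 0.0, -0.0247]
```

```bash
python3 -m creep '{"translation":[[0.39,-0.36,-0.1],[0.42,-0.33,-0.1],[0.44,-0.3,-0.1],[0.46,-0.27,-0.1],[0.48,-0.235,-0.1]],"turn":[[0,0,-0.023],[0,0,-0.023],[0,0,-0.023],[0,0,-0.023],[0,0,-0.023]],"grip":[1,1,1,1,1]}' 20
python3 -m creep '{"translation":[[0.5,-0.2,-0.1],[0.51,-0.16,-0.1],[0.52,-0.13,-0.1],[0.53,-0.09,-0.1]],"turn":[[0,0,-0.023],[0,0,-0.023],[0,0,-0.023],[0,0,-0.023]],"grip":[1,1,1,1]}'
python3 -m creep '{"translation":[[0.445,-0.03,0.1],[0.445,0,0.1],[0.445,0.04,0.1],[0.44,0.07,0.1],[0.43,0.11,0.1]],"turn":[[0,0,-0.025],[0,0,-0.025],[0,0,-0.025],[0,0,-0.025],[0,0,-0.025]],"grip":[1,1,1,1,1]}'
python3 -m creep '{"translation":[[0.42,0.14,0.1],[0.41,0.17,0.1],[0.4,0.2,0.1],[0.38,0.23,0.1],[0,0,0]],"turn":[[0,0,-0.025],[0,0,-0.025],[0,0,-0.025],[0,0,-0.025],[0,0,0]],"grip":[1,1,1,1,1]}'
python3 - <<'E'
from h import *
from cell import env
d=env.read_camera("wrist"); np.savez("w1.npz",**d); cv2.imwrite("pics/w1.png",d["frame"][:,:,::-1])
plan((.5512,.0387,.195),100,1)
w=cloud(d); blobs(d,w,.137,.15,(.45,.65,-.1,.1)); blobs(d,w,.083,.093,(.45,.65,-.1,.15),100)
E
```

```text
time_s: 0.72
tool_pos: [0.3392, -0.4052, 0.2624]
tool_rot: [-180.0, 0.0, 43.4]
force: [0.7, 0.0, 0.3]
grip_width: 0.0871
grasp_force: 0.0
time_s: 1.23
tool_pos: [0.4111, -0.2494, 0.2945]
tool_rot: [-180.0, 0.0, 60.0]
force: [0.4, -0.0, 0.3]
grip_width: 0.087
grasp_force: 0.0
time_s: 1.85
tool_pos: [0.4893, -0.0897, 0.253]
tool_rot: [-179.9, -0.0, 82.5]
force: [0.6, 1.0, 0.4]
grip_width: 0.087
grasp_force: 0.0
time_s: 2.48
tool_pos: [0.5502, 0.0411, 0.2205]
tool_rot: [-179.9, -0.2, 100.7]
force: [-0.7, 0.5, -0.1]
grip_width: 0.0869
grasp_force: 0.0
[-0.003, 0.013, 0.324] [-0.0008, -0.0004, 0.0028]
550 cen [319.1 208.6] med [0.5513 0.0379 0.1414] mid [0.5514 0.0375 0.1403] rect [551.4  37.6] [19.6 19.6] 10.9
7456 cen [320.3 189. ] med [0.5513 0.043  0.0876] mid [0.5526 0.0375 0.088 ] rect [552.5  36.9] [84.3 84.6] 16.3
```

```bash
python3 -m creep '{"translation":[[-0.02,0.01,0.4],[-0.015,0.01,0.4],[0,0,0.4],[0,0,0.2],[0,0,0]],"turn":[[0,0,0.0028],[0,0,0],[0,0,0],[0,0,0],[0,0,0]],"grip":[1,1,1,1,1]}'
python3 - <<'E'
from h import *
plan((.5513,.0378,.0993),100,1)
E
```

```text
time_s: 3.15
tool_pos: [0.5521, 0.034, 0.1096]
tool_rot: [-179.9, -0.0, 99.8]
force: [0.5, 0.2, 1.0]
grip_width: 0.087
grasp_force: 0.0
[0.048, -0.001, 0.129] [-0.0007, -0.0, -0.0013]
```

```bash
python3 -m creep '{"translation":[[0.05,0,0.06],[0,0,0.06],[0,0,0],[0,0,0]],"turn":[[0,0,0],[0,0,0],[0,0,0],[0,0,0]],"grip":[1,1,1,1]}'
python3 - <<'E'
from h import *
plan((.5513,.0378,.0993),100,1)
E
```

```text
time_s: 3.65
tool_pos: [0.5524, 0.0388, 0.1012]
tool_rot: [180.0, 0.0, 99.8]
force: [-0.6, 0.1, -0.0]
grip_width: 0.0871
grasp_force: 0.0
[-0.01, -0.016, 0.024] [0.0001, 0.0001, -0.001]
```

```bash
python3 -m creep '{"translation":[[-0.01,-0.016,0],[0,0,0],[0,0,0],[0,0,0],[0,0,0]],"turn":[[0,0,0],[0,0,0],[0,0,0],[0,0,0],[0,0,0]],"grip":[0,0,0,0,0]}' 25
python3 -m creep '{"translation":[[0,0,0],[0,0,0],[0,0,0]],"turn":[[0,0,0],[0,0,0],[0,0,0]],"grip":[0,0,0]}'
```

```text
time_s: 4.28
tool_pos: [0.5511, 0.0379, 0.1009]
tool_rot: [-180.0, 0.0, 99.8]
force: [-0.5, 0.2, 0.3]
grip_width: 0.045
grasp_force: 0.0
time_s: 4.65
tool_pos: [0.551, 0.0378, 0.1009]
tool_rot: [-180.0, 0.0, 99.8]
force: [-0.9, -0.8, -0.4]
grip_width: 0.0193
grasp_force: 25.0
```

```bash
python3 -m creep '{"translation":[[0,0,-0.1],[0,0,-0.2],[0,0,-0.3],[0,0,-0.3],[0,0,-0.3]],"turn":[[0,0,0],[0,0,0],[0,0,0],[0,0,0],[0,0,0]],"grip":[0,0,0,0,0]}'
python3 -m creep '{"translation":[[0,0,-0.3],[0,0,-0.3],[0,0,-0.3],[0,0,-0.25],[0,0,0]],"turn":[[0,0,0],[0,0,0],[0,0,0],[0,0,0],[0,0,0]],"grip":[0,0,0,0,0]}'
python3 - <<'E'
from h import *
plan((.5348,.337,.289),100,10)
E
```

```text
time_s: 5.28
tool_pos: [0.5512, 0.038, 0.1988]
tool_rot: [179.9, 0.0, 99.8]
force: [-0.7, 1.0, -3.3]
grip_width: 0.0194
grasp_force: 25.0
time_s: 5.9
tool_pos: [0.552, 0.0383, 0.2914]
tool_rot: [179.8, 0.1, 99.8]
force: [0.4, 0.1, -3.0]
grip_width: 0.0194
grasp_force: 25.0
[0.372, 0.043, 0.003] [0.0001, 0.0, -0.0001]
[0.372, 0.043, 0.003] [0.0001, 0.0, -0.0001]
[0.372, 0.043, 0.003] [0.0001, 0.0, -0.0001]
[0.372, 0.043, 0.003] [0.0001, 0.0, -0.0001]
[0.371, 0.043, 0.003] [0.0001, 0.0, -0.0001]
[0.371, 0.043, 0.003] [0.0001, 0.0, -0.0001]
[0.371, 0.043, 0.003] [0.0001, 0.0, -0.0001]
[0.371, 0.043, 0.003] [0.0001, 0.0, -0.0001]
[0.371, 0.043, 0.003] [0.0001, 0.0, -0.0001]
[0.371, 0.044, 0.003] [0.0001, 0.0, -0.0001]
```

```bash
python3 -m creep '{"translation":[[0.15,0.02,0],[0.3,0.04,0],[0.37,0.043,0],[0.37,0.043,0],[0.37,0.043,0]],"turn":[[0,0,0],[0,0,0],[0,0,0],[0,0,0],[0,0,0]],"grip":[0,0,0,0,0]}'
python3 -m creep '{"translation":[[0.37,0.043,0],[0.37,0.043,0],[0.37,0.043,0],[0.37,0.043,0],[0.37,0.043,0]],"turn":[[0,0,0],[0,0,0],[0,0,0],[0,0,0],[0,0,0]],"grip":[0,0,0,0,0]}'
python3 -m creep '{"translation":[[0.2,0.025,0],[0.1,0.01,0],[0,0,0],[0,0,0]],"turn":[[0,0,0],[0,0,0],[0,0,0],[0,0,0]],"grip":[0,0,0,0]}'
python3 - <<'E'
from h import *
from cell import env
plan((.5348,.337,.289),100,1)
for n in("top","side","wrist"):
    d=env.read_camera(n); np.savez(n+"2.npz",**d); w=cloud(d); print(n)
    B=(.4,.65,.1,.4)
    blobs(d,w,.155,.17,B,10)
    for lo in (.205,.22,.24,.26): print(lo); blobs(d,w,lo,lo+.015,(.48,.58,.3,.37),8)
    cv2.imwrite(f"pics/{n}2.png",d["frame"][:,:,::-1])
E
```

```text
time_s: 6.52
tool_pos: [0.5436, 0.1652, 0.2877]
tool_rot: [-179.9, -0.0, 99.9]
force: [0.9, 0.9, -2.1]
grip_width: 0.0194
grasp_force: 25.0
time_s: 7.15
tool_pos: [0.5352, 0.3138, 0.2876]
tool_rot: [-179.9, 0.0, 99.9]
force: [-0.5, 0.9, -2.8]
grip_width: 0.0196
grasp_force: 25.0
time_s: 7.65
tool_pos: [0.5357, 0.335, 0.2888]
tool_rot: [180.0, 0.1, 99.7]
force: [-0.3, 0.1, -2.8]
grip_width: 0.0192
grasp_force: 25.0
[0.027, -0.006, -0.002] [0.0, 0.0004, -0.0016]
top
83 cen [234.7 188.1] med [0.5627 0.1883 0.1649] mid [0.5631 0.1885 0.1624] rect [562.9 188.6] [19.5 18.6] 47.1
85 cen [210.3 191.6] med [0.5535 0.237  0.165 ] mid [0.5541 0.2379 0.162 ] rect [554.3 237.6] [18.8 19.1] 58.9
88 cen [185.4 195.8] med [0.5438 0.2875 0.1647] mid [0.5445 0.2886 0.1614] rect [544.1 288.7] [19.4 18.6] 72.4
0.205
38 cen [155.  196.1] med [0.5333 0.3278 0.2137] mid [0.536  0.3318 0.2127] rect [534.4 330.2] [ 8.1 19.4] 66.0
0.22
33 cen [152.3 194.6] med [0.5336 0.3278 0.2276] mid [0.5362 0.3311 0.2282] rect [535.1 330. ] [ 7.7 19.2] 73.6
0.24
41 cen [148.  193.1] med [0.5329 0.3277 0.2475] mid [0.5359 
[... 515 characters left out ...]
.24
39 cen [237.2 267.9] med [0.5283 0.3397 0.2475] mid [0.5324 0.3359 0.2472] rect [530.7 338.1] [19.4  8.5] 51.0
0.26
44 cen [235.1 263.1] med [0.5285 0.3405 0.2668] mid [0.5325 0.3368 0.2673] rect [530.6 338.5] [18.8  6.7] 50.2
wrist
0.205
125 cen [319.1 195.4] med [0.5348 0.3432 0.2121] mid [0.5363 0.3406 0.2125] rect [536. 341.] [18.9  7.3] 4.9
0.22
148 cen [319.5 201. ] med [0.5352 0.3433 0.2277] mid [0.5364 0.3404 0.2275] rect [536.1 340.8] [19.2  7.6] 5.0
0.24
192 cen [319.2 209.6] med [0.5349 0.3433 0.2479] mid [0.5363 0.3396 0.2475] rect [535.4 340.5] [19.4  8.3] 11.5
0.26
259 cen [319.5 219.9] med [0.5354 0.3432 0.2681] mid [0.5364 0.3398 0.2675] rect [535.8 340.6] [19.5  8.4] 9.2
```

Run:
```python
from h import *
d=load("wrist2");w=cloud(d);f=d["frame"].astype(int)
m=((f.max(2)<60)&(abs(w[...,2]-.036)<.005)).astype(np.uint8)
k,l,s,c=cv2.connectedComponentsWithStats(m)
for i in range(1,k):
    if s[i,4]>100:
        q=w[l==i]; e=cv2.minEnclosingCircle(q[:,:2].astype(np.float32)*1000); print(s[i],q.mean(0),e)
blobs(d,w,.03,.041,(.4,.65,.1,.45),300); blobs(d,w,.047,.056,(.4,.65,.1,.45),50)
```

```text
[304 150  29  30 710] [0.53465475 0.33590258 0.03588895] ((534.75244140625, 335.6391296386719), 19.33921241760254)
6139 cen [318.9 171.7] med [0.5344 0.3296 0.0356] mid [0.5388 0.3101 0.0362] rect [540.7 306.8] [ 90.2 149.5] 9.9
711 cen [358.8 179.1] med [0.5861 0.3301 0.0515] mid [0.5879 0.3208 0.0503] rect [587.9 320.3] [  8.2 140.1] 10.0
```

View pics/wrist2.png

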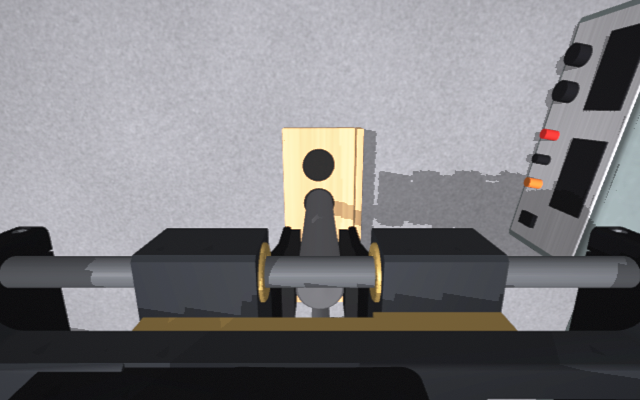

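```bash
python3 -m creep '{"translation":[[0.02,-0.008,0.2],[0,0,0.4],[0,0,0.4],[0,0,0.4],[0,0,0.3]],"turn":[[0,0,-0.0015],[0,0,0],[0,0,0],[0,0,0],[0,0,0]],"grip":[0,0,0,0,0]}'
python3 -m creep '{"translation":[[0,0,0.15],[0,0,0.05],[0,0,0],[0,0,0]],"turn":[[0,0,0],[0,0,0],[0,0,0],[0,0,0]],"grip":[0,0,0,0]}'
python3 - <<'E'
from h import *
plan((.5350,.3365,.1249),100,1)
E
```

```text
time_s: 8.43
tool_pos: [0.5332, 0.3368, 0.1501]
tool_rot: [-179.9, 0.1, 100.1]
force: [0.4, 0.7, -3.7]
grip_width: 0.0197
grasp_force: 25.0
time_s: 8.93
tool_pos: [0.5347, 0.3382, 0.138]
tool_rot: [179.9, -0.0, 100.1]
force: [0.1, 0.5, -2.2]
grip_width: 0.0194
grasp_force: 25.0
[-0.022, 0.0, 0.164] [0.0005, -0.0002, 0.0005]
```

```bash
python3 -m creep '{"translation":[[-0.02,0,0.04],[0,0,0.04],[0,0,0.04],[0,0,0.02],[0,0,0]],"turn":[[0,0,0],[0,0,0],[0,0,0],[0,0,0],[0,0,0]],"grip":[0,0,0,0,0]}'
python3 -m creep '{"translation":[[0,0,0.01],[0,0,0.01],[0,0,0]],"turn":[[0,0,0],[0,0,0],[0,0,0]],"grip":[0,0,0]}'
```

```text
time_s: 9.55
tool_pos: [0.5343, 0.3361, 0.1255]
tool_rot: [-180.0, 0.0, 100.1]
force: [0.4, -0.1, -2.6]
grip_width: 0.0191
grasp_force: 25.0
time_s: 9.93
tool_pos: [0.5346, 0.3364, 0.1249]
tool_rot: [180.0, -0.0, 100.1]
force: [0.1, -1.3, 2.6]
grip_width: 0.0194
grasp_force: 25.0
```

```bash
python3 -m creep '{"translation":[[0,0,0],[0,0,0],[0,0,0],[0,0,0],[0,0,0]],"turn":[[0,0,0],[0,0,0],[0,0,0],[0,0,0],[0,0,0]],"grip":[0.35,0.5,0.7,0.8,0.9]}'
python3 -m creep '{"translation":[[0,0,0],[0,0,-0.2],[0,0,-0.4],[0,0,-0.5],[0,0,-0.5]],"turn":[[0,0,0],[0,0,0],[0,0,0],[0,0,0],[0,0,0]],"grip":[0.9,0.9,0.9,0.9,0.9]}'
python3 -m creep '{"translation":[[0,0,-0.5],[0,0,-0.3],[0,0,0]],"turn":[[0,0,0],[0,0,0],[0,0,0]],"grip":[0.9,0.9,0.9]}'
python3 - <<'E'
from h import *
from cell import env
for n in("top","side","wrist"):
    d=env.read_camera(n); np.savez(n+"3.npz",**d); w=cloud(d); print(n)
    blobs(d,w,.155,.175,(.4,.65,.1,.4),10)
    if n=="wrist": blobs(d,w,.03,.041,(.4,.65,.1,.45),300)
cv2.imwrite("pics/wrist3.png",d["frame"][:,:,::-1])
p,r=plan((.50,.10,.30),152,6); plan((.532,-.261,.30),152,9,p,r)
E
```

```text
time_s: 10.55
tool_pos: [0.5344, 0.3361, 0.124]
tool_rot: [-180.0, 0.0, 100.1]
force: [0.6, 0.9, -0.2]
grip_width: 0.0614
grasp_force: 0.0
time_s: 11.18
tool_pos: [0.5344, 0.3364, 0.2547]
tool_rot: [179.9, -0.0, 100.1]
force: [-0.3, 0.4, 0.3]
grip_width: 0.0784
grasp_force: 0.0
time_s: 11.55
tool_pos: [0.5349, 0.3373, 0.3194]
tool_rot: [179.7, -0.1, 100.1]
force: [0.4, 0.4, 0.1]
grip_width: 0.0782
grasp_force: 0.0
top
83 cen [234.6 188. ] med [0.5626 0.188  0.1647] mid [0.5633 0.1885 0.163 ] rect [563.  188.7] [18.  19.3] 34.7
86 cen [210.3 191.6] med [0.5539 0.2372 0.1649] mid [0.5543 0.2385 0.1629] rect [554.3 238. ] [18.9 18.7] 49.9
88 cen [185.3 195.9] med [0.5435 0.2877 0.1647] mid [0.5443 0.2887 0.162 ] rect [544.8 288.6] [19.6 18.5] 47.9
93 cen [161.6 199.5] med [0.5355 0.335  0.1651] mid [0.535 0.337 0.162] rect [535.4 336.6] [18.8 18.9] 50.8
side
21 cen [273.7 230. ] med [0.5539 0.1887 0.1655] mid [0.5542 0.1877 0.1629] rect [554.1 187.6] [ 6.2 17.9] 2.1
21 cen [265.2 248. ] med [0.5453 0.2378 0.1629] mid [0.5462 0.2369 0.1621] rect [545.8 236.7] [ 5.1 16. ] 3.8
81 cen [253.
[... 603 characters left out ...]
d [0.5436 0.2924 0.0364] rect [543.2 291.9] [ 90.3 180. ] 9.9
[-0.471, -0.156, 0.032] [-0.0001, 0.0, -0.0481]
[-0.442, -0.225, 0.032] [-0.0001, 0.0, -0.0481]
[-0.404, -0.289, 0.032] [-0.0001, 0.0, -0.0481]
[-0.355, -0.347, 0.032] [-0.0001, 0.0, -0.0481]
[-0.299, -0.396, 0.032] [-0.0001, 0.0, -0.0481]
[-0.236, -0.437, 0.032] [-0.0001, 0.0, -0.0481]
[-0.275, -0.422, -0.0] [0.0, 0.0, 0.0]
[-0.275, -0.422, -0.0] [0.0, 0.0, 0.0]
[-0.275, -0.422, -0.0] [0.0, 0.0, 0.0]
[-0.275, -0.422, -0.0] [0.0, 0.0, 0.0]
[-0.275, -0.422, -0.0] [0.0, 0.0, 0.0]
[-0.275, -0.422, -0.0] [0.0, 0.0, 0.0]
[-0.275, -0.422, -0.0] [0.0, 0.0, 0.0]
[-0.275, -0.422, -0.0] [0.0, 0.0, 0.0]
[-0.275, -0.422, -0.0] [0.0, 0.0, 0.0]
```

```bash
python3 -m creep '{"translation":[[-0.25,-0.08,0.03],[-0.45,-0.2,0.03],[-0.42,-0.27,0.03],[-0.38,-0.32,0.03],[-0.32,-0.38,0.03]],"turn":[[0,0,-0.048],[0,0,-0.048],[0,0,-0.048],[0,0,-0.048],[0,0,-0.048]],"grip":[1,1,1,1,1]}'
python3 - <<'E'
from h import *
plan((.552,.038,.29),152,4)
E
```

```text
time_s: 12.32
tool_pos: [0.5171, 0.1554, 0.3026]
tool_rot: [-179.9, -0.1, 143.6]
force: [-0.3, -0.2, -0.2]
grip_width: 0.0871
grasp_force: 0.0
[-0.306, -0.23, 0.039] [-0.0001, -0.0001, -0.0117]
[-0.297, -0.241, 0.039] [-0.0001, -0.0001, -0.0117]
[-0.288, -0.252, 0.039] [-0.0001, -0.0001, -0.0117]
[-0.278, -0.262, 0.039] [-0.0001, -0.0001, -0.0117]
```

```bash
python3 -m creep '{"translation":[[-0.3,-0.23,0.04],[-0.3,-0.24,0.04],[-0.29,-0.25,0.04],[-0.2,-0.2,0.04],[0,0,0]],"turn":[[0,0,-0.012],[0,0,-0.012],[0,0,-0.012],[0,0,-0.01],[0,0,0]],"grip":[1,1,1,1,1]}'
python3 -m creep '{"translation":[[0,0,0],[0,0,0]],"turn":[[0,0,0],[0,0,0]],"grip":[1,1]}'
cat > bore.py <<'E'
from h import *
from cell import env
import sys
def bore(n,d):
    w=cloud(d)
    fl=(abs(w[...,2]-.088)<.004)&(abs(w[...,0]-.552)<.07)&(abs(w[...,1]-.038)<.07)
    c,h=cv2.findContours(fl.astype(np.uint8),cv2.RETR_CCOMP,cv2.CHAIN_APPROX_NONE)
    for i in range(len(c)):
        if len(c[i])>15:
            p=np.array([ray(d,q[0],.088)[:2]*1000 for q in c[i]],np.float32)
            e=cv2.minEnclosingCircle(p); r=cv2.minAreaRect(p)
            print(n,"hole" if h[0,i,3]>=0 else "outer",np.round(e[0],1),round(e[1],1),np.round(r[0],1),np.round(r[1],1))
for n in("wrist","top","side"):
    d=env.read_camera(n); np.savez(n+"4.npz",**d); bore(n,d)
    if n=="wrist": cv2.imwrite("pics/wrist4.png",d["frame"][:,:,::-1])
o=env.get_obs();print(o["tool_pos"],o["tool_rot"],o["qpos"])
E
python3 bore.py; python3 -c "
from h import *
plan((.532,-.261,.29),152,8)"
```

```text
time_s: 12.95
tool_pos: [0.5492, 0.0449, 0.2896]
tool_rot: [-179.9, -0.2, 151.3]
force: [0.2, 0.8, -0.6]
grip_width: 0.087
grasp_force: 0.0
time_s: 13.2
tool_pos: [0.5492, 0.0491, 0.2914]
tool_rot: [180.0, -0.0, 151.7]
force: [0.5, 0.2, -0.0]
grip_width: 0.0872
grasp_force: 0.0
wrist outer [551.9  37.2] 58.5 [552.3  37.4] [83.7 84.2]
wrist hole [551.9  37.7] 12.7 [552.2  37.6] [24.5 23.9]
side outer [551.4  37.6] 59.1 [550.8  37.9] [84.8 88. ]
side hole [551.2  38.3] 13.8 [549.9  38.3] [25.1 23.7]
[0.54946574 0.0483719  0.29149698] [-1.79999357e+02  2.03491027e-02  1.51647157e+02] [ 37.69722963   9.25212416 -50.65424885  89.70676043   7.19041584
  84.42562551  48.35821957]
[-0.206, -0.438, 0.002] [-0.0, 0.0, -0.0002]
[-0.205, -0.439, 0.002] [-0.0, 0.0, -0.0002]
[-0.205, -0.439, 0.002] [-0.0, 0.0, -0.0002]
[-0.205, -0.439, 0.002] [-0.0, 0.0, -0.0002]
[-0.204, -0.439, 0.002] [-0.0, 0.0, -0.0002]
[-0.204, -0.439, 0.002] [-0.0, 0.0, -0.0002]
[-0.204, -0.439, 0.002] [-0.0, 0.0, -0.0002]
[-0.203, -0.439, 0.002] [-0.0, 0.0, -0.0002]
```

View pics/wrist4.png

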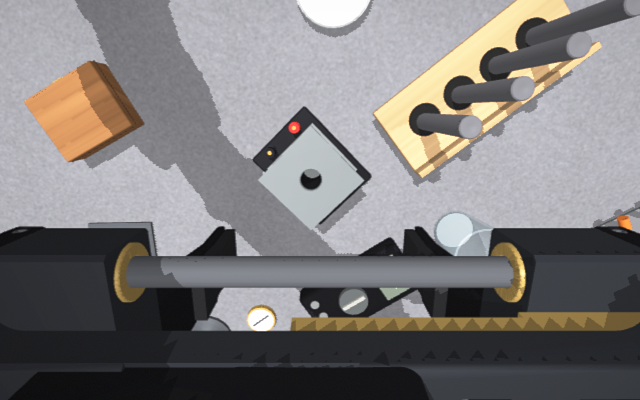

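```bash
python3 -m creep '{"translation":[[-0.1,-0.22,0],[-0.205,-0.44,0],[-0.205,-0.44,0],[-0.205,-0.44,0],[-0.205,-0.44,0]],"turn":[[0,0,0],[0,0,0],[0,0,0],[0,0,0],[0,0,0]],"grip":[1,1,1,1,1]}'
python3 -m creep '{"translation":[[-0.205,-0.44,0],[-0.205,-0.44,0],[-0.205,-0.44,0],[-0.1,-0.22,0],[0,0,0]],"turn":[[0,0,0],[0,0,0],[0,0,0],[0,0,0],[0,0,0]],"grip":[1,1,1,1,1]}'
python3 - <<'E'
from h import *
from cell import env
d=env.read_camera("wrist"); np.savez("w5.npz",**d); cv2.imwrite("pics/w5.png",d["frame"][:,:,::-1]); w=cloud(d)
B=(.45,.62,-.36,-.15)
blobs(d,w,.19,.2,B);blobs(d,w,.116,.127,B)
print(env.get_obs()["qpos"].round(1))
plan((.532,-.261,.142),152,4)
E
```

```text
time_s: 13.98
tool_pos: [0.5388, -0.1277, 0.2916]
tool_rot: [-180.0, 0.0, 151.6]
force: [-0.1, -0.3, -0.3]
grip_width: 0.0868
grasp_force: 0.0
time_s: 14.6
tool_pos: [0.5304, -0.2631, 0.291]
tool_rot: [180.0, -0.0, 151.5]
force: [0.1, 0.3, -0.2]
grip_width: 0.0871
grasp_force: 0.0
1181 cen [319.8 198.9] med [ 0.531  -0.2626  0.1982] mid [ 0.5329 -0.2632  0.1951] rect [ 532.2 -263.3] [23.4 33.1] 62.1
521 cen [320.3 172.8] med [ 0.5227 -0.2554  0.1205] mid [ 0.5319 -0.2629  0.1195] rect [ 532.  -263.1] [37.8 46.3] 62.8
43 cen [319.7 164.6] med [ 0.5181 -0.2551  0.1207] mid [ 0.5192 -0.2557  0.1222] rect [ 518.5 -255.2] [22.1  1.8] 59.3
[ 56.4  13.3 -39.   84.5   8.3  85.2  79.1]
[-0.003, 0.002, 0.466] [0.0001, -0.0, -0.0005]
[-0.003, 0.002, 0.466] [0.0001, -0.0, -0.0005]
[-0.003, 0.002, 0.466] [0.0001, -0.0, -0.0005]
[-0.003, 0.002, 0.466] [0.0001, -0.0, -0.0005]
```

```bash
python3 -m creep '{"translation":[[-0.01,0.012,0.4],[0,0,0.45],[0,0,0.45],[0,0,0.3],[0,0,0.15]],"turn":[[0,0,-0.0055],[0,0,0],[0,0,0],[0,0,0],[0,0,0]],"grip":[1,1,1,1,1]}'
python3 -m creep '{"translation":[[0,0,0.08],[0,0,0],[0,0,0]],"turn":[[0,0,0],[0,0,0],[0,0,0]],"grip":[1,1,1]}'
python3 - <<'E'
from h import *
plan((.532,-.2625,.1423),152.5,1)
E
```

```text
time_s: 15.28
tool_pos: [0.5318, -0.2593, 0.1504]
tool_rot: [180.0, -0.1, 152.7]
force: [-0.7, -0.1, -0.5]
grip_width: 0.0872
grasp_force: 0.0
time_s: 15.65
tool_pos: [0.5324, -0.2621, 0.146]
tool_rot: [-180.0, 0.1, 152.6]
force: [0.2, -0.3, -0.2]
grip_width: 0.0873
grasp_force: 0.0
[0.002, -0.006, 0.046] [-0.0, 0.0005, 0.0004]
```

Aligned; fine-tune and grip.

```bash
python3 -m creep '{"translation":[[0.002,-0.005,0.045],[0,0,0],[0,0,0],[0,0,0],[0,0,0]],"turn":[[0,0,0],[0,0,0],[0,0,0],[0,0,0],[0,0,0]],"grip":[0.8,0.5,0.3,0,0]}' 20
python3 -m creep '{"translation":[[0,0,0],[0,0,0],[0,0,0],[0,0,0]],"turn":[[0,0,0],[0,0,0],[0,0,0],[0,0,0]],"grip":[0,0,0,0]}'
python3 -m creep '{"translation":[[0,0,-0.05],[0,0,-0.1],[0,0,-0.2],[0,0,-0.2],[0,0,-0.2]],"turn":[[0,0,0],[0,0,0],[0,0,0],[0,0,0],[0,0,0]],"grip":[0,0,0,0,0]}'
```

```text
time_s: 16.27
tool_pos: [0.5314, -0.2623, 0.1414]
tool_rot: [-180.0, 0.0, 152.6]
force: [-0.2, -0.6, 0.3]
grip_width: 0.0453
grasp_force: 0.0
time_s: 16.77
tool_pos: [0.5313, -0.2624, 0.1413]
tool_rot: [-180.0, -0.0, 152.6]
force: [-0.3, -0.2, 0.0]
grip_width: 0.024
grasp_force: 20.0
time_s: 17.4
tool_pos: [0.5315, -0.2622, 0.203]
tool_rot: [-180.0, 0.0, 152.6]
force: [-0.3, -0.4, -0.8]
grip_width: 0.024
grasp_force: 20.0
```

```bash
python3 -m creep '{"translation":[[0,0,-0.25],[0,0,-0.3],[0,0,-0.3],[0,0,-0.3],[0,0,-0.2]],"turn":[[0,0,0],[0,0,0],[0,0,0],[0,0,0],[0,0,0]],"grip":[0,0,0,0,0]}'
python3 -m creep '{"translation":[[0,0,0],[0,0,0]],"turn":[[0,0,0],[0,0,0]],"grip":[0,0]}'
python3 - <<'E'
from h import *
from cell import env
for n in("top","side"):
    d=env.read_camera(n); w=cloud(d); print(n); B=(.4,.65,-.36,-.15)
    for lo in (.177,.2,.22,.24): print(lo);blobs(d,w,lo,lo+.02,B)
plan((.5515,.0377,.31),152.6,8)
E
```

```text
time_s: 18.02
tool_pos: [0.5317, -0.2621, 0.3115]
tool_rot: [-180.0, 0.1, 152.6]
force: [-0.1, -0.2, -1.9]
grip_width: 0.024
grasp_force: 20.0
time_s: 18.27
tool_pos: [0.531, -0.2621, 0.3085]
tool_rot: [-180.0, -0.1, 152.6]
force: [-0.7, 0.0, -0.8]
grip_width: 0.0239
grasp_force: 20.0
top
0.177
16 cen [457.7 207.5] med [ 0.531  -0.2565  0.1851] mid [ 0.5331 -0.2583  0.1872] rect [ 532.  -257.5] [9.6 4.7] 29.2
0.2
18 cen [461.3 205.6] med [ 0.5316 -0.2564  0.2092] mid [ 0.5329 -0.2582  0.2097] rect [ 532.  -257.4] [9.3 4. ] 26.9
0.22
13 cen [463.9 204.1] med [ 0.5321 -0.2568  0.2256] mid [ 0.5328 -0.2583  0.2283] rect [ 532.1 -257.4] [9.1 3.5] 23.7
0.24
side
0.177
19 cen [363.8 115.2] med [ 0.5294 -0.2591  0.1869] mid [ 0.5313 -0.2596  0.1867] rect [ 530.3 -260.7] [8.5 8.4] 43.2
0.2
24 cen [364.5 108.8] med [ 0.5296 -0.2598  0.21  ] mid [ 0.5307 -0.2595  0.2097] rect [ 530.  -258.9] [9.7 7.5] 17.9
0.22
19 cen [365.1 102.7] med [ 0.5302 -0.2594  0.2297] mid [ 0.5302 -0.259   0.2301] rect [ 530.3 -259.8] [9.5 5.3] 61.8
0.24
21 cen [365.5  97.1] med [ 0.5297 -0.2591  0.2492] mid [ 0.5308 -0.2604  0.2488] rect [ 529.9 -259.6] [9.9 6.5] 32.5
[0.187, 0.431, -0.003] [-0.0, -0.0001, -0.0]
[0.187, 0.431, -0.003] [-0.0, -0.0001, -0.0]
[0.187, 0.431, -0.003] [-0.0, -0.0001, -0.0]
[0.187, 0.431, -0.003] [-0.0, -0.0001, -0.0]
[0.187, 0.431, -0.003] [-0.0, -0.0001, -0.0]
[0.187, 0.431, -0.003] [-0.0, -0.0001, -0.0]
[0.187, 0.431, -0.003] [-0.0, -0.0001, -0.0]
[0.187, 0.431, -0.003] [-0.0, -0.0001, -0.0]
```

```bash
python3 -m creep '{"translation":[[0.06,0.13,0],[0.12,0.28,0],[0.187,0.43,0],[0.187,0.43,0],[0.187,0.43,0]],"turn":[[0,0,0],[0,0,0],[0,0,0],[0,0,0],[0,0,0]],"grip":[0,0,0,0,0]}'
python3 -m creep '{"translation":[[0.187,0.43,0],[0.187,0.43,0],[0.187,0.43,0],[0.12,0.28,0],[0.12,0.28,0]],"turn":[[0,0,0],[0,0,0],[0,0,0],[0,0,0],[0,0,0]],"grip":[0,0,0,0,0]}'
python3 -m creep '{"translation":[[0.06,0.13,0],[0,0,0],[0,0,0],[0,0,0]],"turn":[[0,0,0],[0,0,0],[0,0,0],[0,0,0]],"grip":[0,0,0,0]}'
python3 - <<'E'
from h import *
from cell import env
print(env.get_obs()["qpos"].round(1)); plan((.552,.0377,.25),152.6,1)
E
```

```text
time_s: 19.0
tool_pos: [0.5413, -0.1105, 0.3095]
tool_rot: [180.0, 0.0, 152.7]
force: [-0.5, -0.5, -0.4]
grip_width: 0.0243
grasp_force: 20.0
time_s: 19.62
tool_pos: [0.5519, 0.05, 0.3095]
tool_rot: [-180.0, 0.0, 152.7]
force: [-0.8, 0.2, -0.9]
grip_width: 0.0239
grasp_force: 20.0
time_s: 20.12
tool_pos: [0.5534, 0.0568, 0.3092]
tool_rot: [-180.0, -0.0, 152.4]
force: [0.1, -0.7, -0.6]
grip_width: 0.0242
grasp_force: 20.0
[ 36.7   9.9 -51.1  87.3   7.7  86.5  48. ]
[-0.095, -0.219, 0.74] [-0.0002, -0.0, -0.0009]
```

```bash
python3 -m creep '{"translation":[[-0.05,-0.11,0],[-0.045,-0.11,0.2],[0,0,0.3],[0,0,0.25],[0,0,0]],"turn":[[0,0,0],[0,0,0],[0,0,0],[0,0,0],[0,0,0]],"grip":[0,0,0,0,0]}'
python3 -m creep '{"translation":[[0,0,0],[0,0,0]],"turn":[[0,0,0],[0,0,0]],"grip":[0,0]}'
cat > rod.py <<'E'
from h import *
from cell import env
T=lambda d:np.hstack([cv2.Rodrigues(d["rvec"])[0],np.reshape(d["tvec"],(3,1))])
def mid(n,d,lo,hi):
    # rod's axis: surface points pushed one radius away from the camera, horizontally
    w=cloud(d);c=-cv2.Rodrigues(d["rvec"])[0].T@np.ravel(d["tvec"])
    m=(w[...,2]>lo)&(w[...,2]<hi)&(abs(w[...,0]-.552)<.025)&(abs(w[...,1]-.0377)<.025)
    q=w[m]
    if len(q)<5: print(n,"few");return
    A=np.c_[2*q[:,:2],np.ones(len(q))]
    u=q[:,:2].mean(0)-c[:2];u/=np.linalg.norm(u);p=np.array([-u[1],u[0]])
    s=q[:,:2]@p; t=(q[:,:2]@u)
    print(n,lo,len(q),"axis",((s.min()+s.max())/2*p+(np.percentile(t,10)+.005)*u).round(4),"width",np.ptp(s).round(4),"zmin",q[:,2].min().round(4))
for n in("wrist","top","side"):
    d=env.read_camera(n); np.savez(n+"6.npz",**d)
    for lo in(.10,.13,.16,.185): mid(n,d,lo,lo+.02)
    if n=="side": cv2.imwrite("pics/side6.png",cv2.resize(d["frame"][120:250,240:380,::-1],None,fx=4,fy=4))
    if n=="wrist": cv2.imwrite("pics/wrist6.png",d["frame"][:,:,::-1])
plan((.552,.0377,.185),152.6,1)
E
python3 rod.py; sed 's/for n in.*/for n in []:/' bore.py > b2.py
python3 - <<'E'
from b2 import *
for n in("wrist","top","side"): bore(n,load(n+"6"))
E
```

```text
time_s: 20.75
tool_pos: [0.5505, 0.0375, 0.2469]
tool_rot: [-179.9, -0.2, 152.5]
force: [-0.4, 0.7, -0.9]
grip_width: 0.0241
grasp_force: 20.0
time_s: 21.0
tool_pos: [0.5525, 0.0389, 0.2502]
tool_rot: [180.0, 0.1, 152.6]
force: [-0.1, -0.2, -1.3]
grip_width: 0.0239
grasp_force: 20.0
wrist 0.1 7 axis [0.5546 0.0386] width 0.0081 zmin 0.1184
wrist 0.13 66 axis [0.5548 0.0385] width 0.0095 zmin 0.1301
wrist 0.16 45 axis [0.5548 0.0385] width 0.0085 zmin 0.16
wrist few
top few
top few
top few
top few
side few
side 0.13 22 axis [0.5537 0.0384] width 0.0086 zmin 0.1304
side 0.16 21 axis [0.5536 0.0381] width 0.0097 zmin 0.16
side 0.185 17 axis [0.5537 0.0385] width 0.0079 zmin 0.1856
[-0.003, -0.016, 0.812] [0.0001, 0.0003, -0.0002]
[0.5523238  0.0389654  0.24993309] [1.79980813e+02 6.04472568e-02 1.52559551e+02] [ 38.1143794   10.53248356 -50.27682073  93.34892202   8.23344504
  79.91811537  49.43378519]
wrist outer [552.2  37.1] 58.3 [552.2  37.3] [84.  83.9]
side outer [551.4  37.6] 59.1 [550.7  38. ] [84.8 87.9]
side hole [550.3  36.9] 14.0 [549.8  38.4] [24.6 21.5]
```

```bash
cat > fit.py <<'E'
from h import *
from scipy.optimize import least_squares
def fit(n,d,lo,hi):
    w=cloud(d);q=w[(w[...,2]>lo)&(w[...,2]<hi)&(abs(w[...,0]-.552)<.025)&(abs(w[...,1]-.0377)<.025)]
    if len(q)<8: print(n,lo,"few");return
    c=-cv2.Rodrigues(d["rvec"])[0].T@np.ravel(d["tvec"]);u=q[:,:2].mean(0)-c[:2];u/=np.linalg.norm(u)
    z=q[:,2]-(lo+hi)/2
    r=least_squares(lambda p:np.hypot(q[:,0]-p[0],q[:,1]-p[1])-.005,np.r_[q[:,:2].mean(0)+.004*u],loss="soft_l1",f_scale=.0005)
    print(n,lo,len(q),r.x.round(4),"view dir",u.round(2),"rms",np.sqrt((r.fun**2).mean()).round(4))
if __name__=="__main__":
    for n in("wrist","side","top"):
        for lo in(.117,.14,.165,.18): fit(n,load(n+"6"),lo,lo+.025)
E
python3 fit.py
```

```text
wrist 0.117 82 [0.5547 0.0385] view dir [ 0.89 -0.46] rms 0.0002
wrist 0.14 89 [0.5548 0.0384] view dir [ 0.89 -0.46] rms 0.0001
wrist 0.165 24 [0.5547 0.0383] view dir [ 0.89 -0.46] rms 0.0001
wrist 0.18 few
side 0.117 23 [0.5538 0.0385] view dir [ 0.54 -0.84] rms 0.0007
side 0.14 26 [0.5538 0.038 ] view dir [ 0.54 -0.84] rms 0.0007
side 0.165 26 [0.554  0.0379] view dir [ 0.54 -0.84] rms 0.0009
side 0.18 21 [0.5536 0.038 ] view dir [ 0.54 -0.84] rms 0.0008
top 0.117 few
top 0.14 few
top 0.165 few
top 0.18 few
```

View pics/wrist6.png

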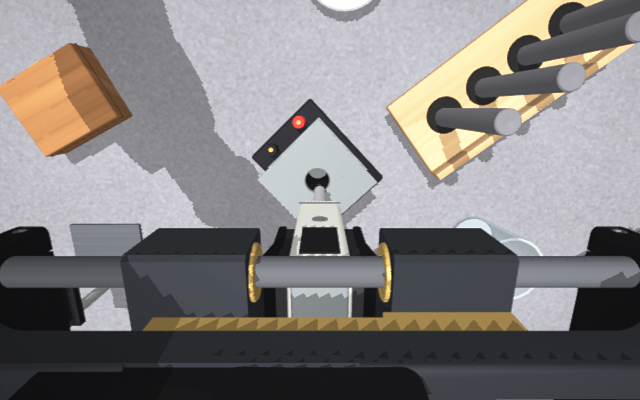

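View pics/side6.png

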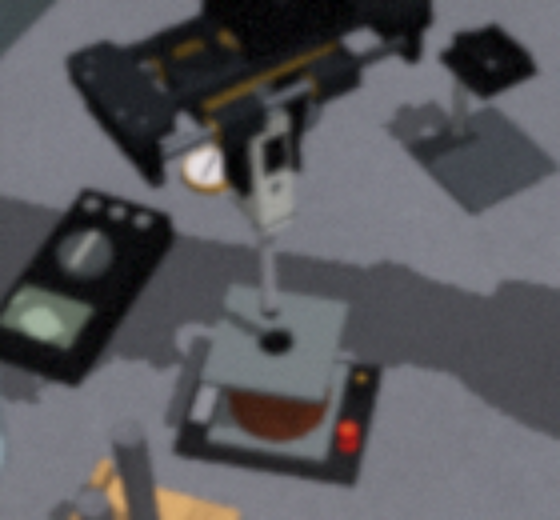

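```bash
python3 -m creep '{"translation":[[0.026,-0.023,0],[0,0,0.1],[0,0,0],[0,0,0],[0,0,0]],"turn":[[0,0,0],[0,0,0],[0,0,0],[0,0,0],[0,0,0]],"grip":[0,0,0,0,0]}'
cat > chk.py <<'E'
from fit import *
from b2 import bore
from cell import env
for n in("wrist","side"):
    d=env.read_camera(n)
    for lo in(.117,.14,.16): fit(n,d,lo,lo+.02)
    bore(n,d)
o=env.get_obs();print(o["tool_pos"],o["joint_velocities"].round(2))
E
python3 chk.py
```

```text
time_s: 21.78
tool_pos: [0.5494, 0.0383, 0.2414]
tool_rot: [180.0, 0.0, 152.6]
force: [0.2, 0.4, -1.7]
grip_width: 0.0239
grasp_force: 20.0
[0.54938002 0.03830907 0.2414309 ] [1.79994140e+02 9.87603002e-03 1.52564056e+02] [ 38.32963936  10.38098946 -50.25218884  94.44484544   8.11611802
  78.97162055  49.54600632]
wrist 0.117 62 [0.5515 0.0379] view dir [ 0.89 -0.46] rms 0.0001
wrist 0.14 74 [0.5515 0.0379] view dir [ 0.89 -0.46] rms 0.0002
wrist 0.16 10 [0.5514 0.0379] view dir [ 0.89 -0.46] rms 0.0001
wrist outer [552.1  37.2] 58.9 [552.2  37.2] [84.  83.9]
side 0.117 18 [0.5502 0.0375] view dir [ 0.54 -0.84] rms 0.001
side 0.14 20 [0.5506 0.0371] view dir [ 0.54 -0.84] rms 0.0008
side 0.16 23 [0.5507 0.037 ] view dir [ 0.54 -0.84] rms 0.0008
side outer [551.4  37.6] 59.1 [550.9  37.8] [84.5 87.5]
side hole [551.   36.3] 14.9 [551.7  37.6] [25.6 26.3]
[0.54936193 0.03828135 0.24142949] [-0.09 -0.01 -0.08  0.04 -0.08 -0.06 -0.08]
```

```bash
python3 -m creep '{"translation":[[-0.006,0,0.05],[0,0,0.06],[0,0,0.06],[0,0,0.06],[0,0,0]],"turn":[[0,0,0],[0,0,0],[0,0,0],[0,0,0],[0,0,0]],"grip":[0,0,0,0,0]}'
python3 -m creep '{"translation":[[0,0,0],[0,0,0]],"turn":[[0,0,0],[0,0,0]],"grip":[0,0]}'
python3 chk.py
```

```text
time_s: 22.5
tool_pos: [0.5494, 0.038, 0.2224]
tool_rot: [-180.0, -0.0, 152.6]
force: [0.3, -0.7, -0.9]
grip_width: 0.024
grasp_force: 20.0
time_s: 22.75
tool_pos: [0.5499, 0.0381, 0.2232]
tool_rot: [180.0, 0.0, 152.6]
force: [0.1, 0.0, -1.0]
grip_width: 0.0241
grasp_force: 20.0
[0.54985315 0.03807359 0.22316777] [1.79993137e+02 2.43917615e-02 1.52561629e+02] [ 38.09473375  11.10590136 -50.13952664  95.94064152   8.73807963
  77.01224736  49.07567642]
wrist 0.117 73 [0.552  0.0376] view dir [ 0.89 -0.46] rms 0.0001
wrist 0.14 18 [0.5521 0.0377] view dir [ 0.89 -0.46] rms 0.0001
wrist 0.16 few
wrist outer [551.8  37.4] 58.4 [552.2  37.2] [84.  83.9]
side 0.117 19 [0.551  0.0373] view dir [ 0.54 -0.84] rms 0.0008
side 0.14 20 [0.5515 0.0374] view dir [ 0.54 -0.84] rms 0.0008
side 0.16 13 [0.5509 0.0372] view dir [ 0.54 -0.84] rms 0.0009
side outer [551.4  37.6] 59.1 [550.8  38.1] [84.6 88. ]
[0.54980404 0.03802714 0.22309773] [-0.03  0.06  0.02  0.02  0.02 -0.03  0.09]
```

Rod at (552.0, 37.6) mm against a bore at (552.0, 37.4): centred. Lowering on to TCP z 0.185.

```bash
python3 -m creep '{"translation":[[0,0,0.05],[0,0,0.06],[0,0,0.06],[0,0,0.05],[0,0,0]],"turn":[[0,0,0],[0,0,0],[0,0,0],[0,0,0],[0,0,0]],"grip":[0,0,0,0,0]}'
python3 -m creep '{"translation":[[0,0,0.05],[0,0,0.06],[0,0,0.06],[0,0,0.05],[0,0,0]],"turn":[[0,0,0],[0,0,0],[0,0,0],[0,0,0],[0,0,0]],"grip":[0,0,0,0,0]}'
python3 -m creep '{"translation":[[0,0,0],[0,0,0]],"turn":[[0,0,0],[0,0,0]],"grip":[0,0]}'
sed -i 's/(.117,.14,.16)/(.092,.105,.117)/' chk.py; python3 chk.py
```

```text
time_s: 23.48
tool_pos: [0.5494, 0.038, 0.2049]
tool_rot: [-180.0, -0.0, 152.6]
force: [-0.5, 0.1, -0.5]
grip_width: 0.0241
grasp_force: 20.0
time_s: 24.1
tool_pos: [0.5495, 0.038, 0.1873]
tool_rot: [-180.0, -0.0, 152.6]
force: [-0.2, 0.4, -1.3]
grip_width: 0.0239
grasp_force: 20.0
time_s: 24.35
tool_pos: [0.5499, 0.038, 0.1879]
tool_rot: [180.0, 0.0, 152.6]
force: [0.1, 0.3, -1.5]
grip_width: 0.0234
grasp_force: 20.0
[0.54985957 0.03801227 0.18792325] [1.79995338e+02 2.20655093e-02 1.52558268e+02] [ 37.52086574  12.66796379 -49.84451727  98.70878281  10.09046357
  73.27122652  48.00303607]
wrist 0.092 65 [0.552  0.0376] view dir [ 0.89 -0.46] rms 0.0001
wrist 0.105 19 [0.552  0.0376] view dir [ 0.89 -0.46] rms 0.0002
wrist 0.117 few
wrist outer [550.   38.7] 4.5 [548.7  39.5] [9.  3.9]
wrist outer [551.8  37.4] 58.3 [552.2  37.2] [84. 84.]
side 0.092 17 [0.5507 0.0371] view dir [ 0.54 -0.84] rms 0.0058
side 0.105 16 [0.5505 0.0373] view dir [ 0.54 -0.84] rms 0.001
side 0.117 19 [0.5507 0.0368] view dir [ 0.54 -0.84] rms 0.001
side outer [551.4  37.6] 59.1 [550.7  38. ] [84.8 88. ]
[0.54980222 0.03803668 0.18789266] [ 0.02 -0.03  0.01 -0.1  -0.    0.06  0.12]
```

```bash
python3 -m creep '{"translation":[[0,0,0.015],[0,0,0.015],[0,0,0],[0,0,0],[0,0,0]],"turn":[[0,0,0],[0,0,0],[0,0,0],[0,0,0],[0,0,0]],"grip":[0,0,0,0,0]}'
python3 -m creep '{"translation":[[0,0,0],[0,0,0],[0,0,0],[0,0,0]],"turn":[[0,0,0],[0,0,0],[0,0,0],[0,0,0]],"grip":[0,0,0,0]}'
python3 - <<'E'
from h import *
from cell import env
for n in("side","top"):
    d=env.read_camera(n); w=cloud(d); blobs(d,w,.155,.175,(.4,.65,.1,.4),10)
    if n=="side":
        for z in np.arange(.136,.166,.004):
            q=w[(abs(w[...,2]-z)<.003)&(abs(w[...,0]-.552)<.03)&(abs(w[...,1]-.0377)<.03)]; print(round(z,3),np.ptp(q[:,:2]@[.84,.54]).round(4))
o=env.get_obs();print(o["tool_pos"],o["force"],o["time_s"],o["qpos"])
E
```

```text
time_s: 25.08
tool_pos: [0.5497, 0.038, 0.1854]
tool_rot: [-180.0, 0.0, 152.6]
force: [-0.1, 0.1, -1.3]
grip_width: 0.0241
grasp_force: 20.0
time_s: 25.58
tool_pos: [0.5497, 0.038, 0.1854]
tool_rot: [-180.0, 0.0, 152.6]
force: [-0.0, -0.8, -1.5]
grip_width: 0.0237
grasp_force: 20.0
70 cen [271.4 229.1] med [0.5599 0.1896 0.1658] mid [0.5613 0.1874 0.1623] rect [561.  188.4] [19.  18.6] 40.4
72 cen [262.8 246.5] med [0.5512 0.2381 0.166 ] mid [0.5525 0.2366 0.1622] rect [552.9 237.1] [19.2 18. ] 57.2
83 cen [253.7 266.1] med [0.5407 0.2887 0.1657] mid [0.5428 0.2882 0.1623] rect [542.4 288. ] [18.7 18.7] 58.2
86 cen [243.8 285.8] med [0.5325 0.3377 0.1661] mid [0.5341 0.3357 0.1622] rect [533.9 336.1] [18.8 19.2] 37.8
0.136 0.0077Traceback (most recent call last):
  File "<stdin>", line 7, in <module>
    return _methods._ptp(a, axis=axis, out=out, **kwargs)
           ~~~~~~~~~~~~~^^^^^^^^^^^^^^^^^^^^^^^^^^^^^^^^^
    umr_maximum(a, axis, None, out, keepdims),
    ~~~~~~~~~~~^^^^^^^^^^^^^^^^^^^^^^^^^^^^^^
ValueError: zero-size array to reduction operation maximum which has no identity
```

```bash
python3 -c "
from cell import env
print(env.sign_off())"
```

```text
the job is handed in; nothing more can be done
None
```

I handed the job in at about 26 s on the robot's clock; the hand-in returned no verdict. By camera, the core stands on the empty pad within about 1 mm and the other three cores haven't moved. The probe is held at 20 N, still and upright, within about 1 mm of the bore axis. Its tip should be about 50 mm above the bench, worked out from the grip height because the tip can't be seen inside the bore.

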